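Release the sprung lid of a spray-gun cleaner with its two-cap interlock

ROBOT

A 6-joint arm with a two-finger parallel gripper is mounted at the origin on the work surface. World frame = base frame: x ahead of the robot, y to its left, z up, the work surface at z = 0. Lengths are in m, angles in rad, forces in N, time in s.
With the tool pointing down it reaches from about 0.35 to 0.875 m from the base axis. Payload 4.2 kg.
Tool frame: the origin (TCP) lies at the centre of the arm's flange, where the gripper is bolted on; the fingertips stand 182 mm ahead of it and the grasp point (between the pads) lies 164 mm ahead of it (manip.grasp_offset is the distance from the TCP to the grasp point, in m); z points along the fingers, x is the direction in which the jaws open and shut, and the axes are right-handed (so a half turn about z gives the same grasp; the last joint's range is limited). The gripper opens to 87 mm and grips with 3 to 60 N. Pads are 19 mm wide; open, the fingers measure 117 mm over their backs; the gripper's body (75 mm by 190 mm) begins 51 mm behind the grasp point.
Start: joints at [1.455, 0.385, 0.008, 0, -1.194, -0.259], TCP at [0.229, 0.582, 0.405] pointing down, gripper open.
Joint ranges: [-3.14, 3.14], [-1.21, 2.06], [-1.07, 1.41], [-3.16, 2.05], [-2.99, -0.16], [-3.1, 3.1]. Speed limits (rad/s): [2.79, 2.79, 3.14, 3.14, 3.14, 3.14].

INTERFACE

Orientations are given as a unit quaternion [w, x, y, z].
In Python, from station import manip gives the robot as it stands.
- The arm moves only by the tool step_arm, never from a script. Its argument "steps" is a list of rows, each an object of numbers: "dx", "dy", "dz": the shift along the tool's x, y, z as a fraction of full scale; "ax", "ay", "az": the turn, a rotation vector about the tool's x, y, z as a fraction of full scale. In form: [{"dx": .., "dy": .., "dz": .., "ax": .., "ay": .., "az": ..}, ...]. A call has exactly 8 rows; each row is the pose to reach, as a shift and turn from the pose commanded when the call began, along the tool's axes at that moment, turning the shorter way round; what a row does not reach only later rows make up. Full scale, the value 1, is 0.3 m for a shift and 360 degrees for a turn. A row lasts 1/12 s, in which the tool goes at most 41.7 mm and 7.16 degrees, less where a joint would pass 70% of its speed; a pose out of reach is approached as far as the arm can. A call with a number of a shift or a turn outside -1 to 1 is refused whole. A call with a gripper value outside its range is refused whole. "claw" is the closure, from 0 (fully open) to 1 (shut), set as the call begins (left out, the last holds). The fingers move at their own pace and stop on an object; "squeeze" is the grip in N (left out, the last holds). Time passes only in rows, so rows that repeat a pose let the fingers close, or fill a call up. It gives the time, the measured TCP pose, the force and the opening at its end, in the units of the state.
- manip.sense(): the state, without advancing time (a new reading comes with each control period).
- manip.get_image(name): name is "scene" or "top" or "wrist"; returns a dict with "pixels" (480x640x3 uint8, red, green, blue), "z_map" (480x640 float32, m along the optical axis (not along the pixel's ray), 0 where there is no reading), "K" (3x3 intrinsics, pixels), "extrinsics" (4x4, takes a point from world to camera coordinates); the wrist camera has in their place "mount" (4x4, takes a point from camera to tool coordinates, whose origin is the TCP and whose axes are the tool frame's). Camera axes: x right, y up, looking along -z (the intrinsics and any distortion apply to the point x, -y, -z); pixel columns grow to the right and rows downward; lengths in m; the calibration is good to about 2 mm. A picture is of the moment at which its call begins: read the wrist's pose just before it.
- manip.hand_in(): hands the job in, once; it reports no verdict.
The state is a dict: "time_s": time; "joint_pos": joint angles; "joint_velocities": joint speeds; "joint_torque": joint torques, N m; "tool_pos": TCP position; "tool_rot": TCP orientation; "ft_force": force on the tool from outside, world axes, zero at the start; "wrist_torque": the same for the moment, N m; "grip_width": finger opening in m.
Only numpy, scipy, OpenCV 4.12 (cv2) and the standard library are available. Lean on these libraries where they do the work, as an engineer would, in place of code of your own. Each camera call takes 0.05 s, during which the arm holds its last target.

TASK

Open the bench-top spray-gun cleaner by its safety catches: with the two fingertips press the pair of round caps on its front deck together, fully down, and keep both down until the lid has lifted by itself all the way to its stop, then let go and move clear. Nothing is grasped or lifted: let the spring raise the lid without touching the lid or its handle, do not press the square power key, and leave the things standing around the cleaner where they are.

Things in the scene. Friction and masses are not known exactly. Their poses are not given: they have to be found in the camera images.
- cleaner: steel box fixed to the bench, 270 deep (x), 270 wide (y), 110 high. Origin at the bottom, mid width, 140 mm behind the front face. Its x axis points from front to back, y to the left as seen looking along x, z up. A flat front deck (x -140 to -60 mm, height 110) carries the two round caps and the power key; the lid covers the tank behind, x -60 to 130 mm
- cap_left_top (a point): centre of the top face of the left round cap: black plastic, 26 mm diameter, standing 14 mm proud of the deck, in the cleaner's frame at x = -105, y = +30, z = 124 mm when up. The point sinks with the cap. A 3 mm high steel collar of 36 mm diameter surrounds it
- cap_right_top (a point): centre of the top face of the right round cap, the same kind, at x = -105, y = -30, z = 124 mm when up; the caps' centres are 60 mm apart
- cap_left (a joint): how far the left cap is pressed, m: 0 up, 0.008 fully down. Sprung: 1.5 N to start it, 5 N fully down; it comes up again when let go. Its catch is drawn from about 0.005 on
- cap_right (a joint): the same for the right cap. Both caps must be down at once for the lid to rise; if either comes up early the lid is caught part-way
- lid (a joint): lid angle, rad: 0 shut, 0.20 fully lifted, at its stop. Steel, 190 x 270 x 8 mm, bar handle 29 mm high on top, hinged along the cleaner's back edge. A damped spring raises it slowly, in 4 to 7 s, while both caps are held down; above 0.16 it stays up by itself
- lid_front (a point): middle of the lid's front upper edge, 120 mm above the bench when shut, rising about 38 mm; it lies 45 mm behind the line of the caps
- power_key (a joint): how far the square power key is pressed, m: 0 up, 0.003 down. Leave it alone. 16 mm square, black, 7 mm above the deck
- power_key_top (a point): centre of the power key's top, at x = -105, y = +105, z = 117 mm in the cleaner's frame, 75 mm to the left of the left cap
- spray_can_mid (a point): middle of a loose spray can, 62 mm diameter, 180 mm high, upright beside the cleaner; leave it alone
- tape_roll_mid (a point): middle of a loose roll of masking tape lying flat, 100 mm outside, 76 mm inside diameter, 30 mm high; leave it alone
- sanding_block_mid (a point): middle of a loose black rubber sanding block 65 x 40 x 35 mm high; leave it alone

How it is judged:
On the way, in this order (a step that is already met when the one before it is completed fails the run):
1. both round caps are down together (over 5.5 mm of 8) for 0.5 s (value of joint each of cap_left, cap_right above 0.0055 m), for 0.5 s.
2. the lid has lifted past 0.165 rad while both caps are still held down (value of joint lid above 0.165 rad and value of joint each of cap_left, cap_right above 0.0045 m), for 0.05 s.
At the end, for the whole second after the job is handed in: the lid stands lifted (over 0.18 of 0.20 rad), both caps and the power key are up again (within 1 mm), and the can, tape and block are within 20 mm of where they were (value of joint lid above 0.18 rad and value of joint each of cap_left, cap_right, power_key below 0.001 m and distance of each of spray_can_mid, tape_roll_mid, sanding_block_mid from where it was at the start of the episode below 0.02 m); the robot touches nothing.
It fails at once if the power key is pressed (value of joint power_key above 0.0015 m).
It fails at once if the robot touches the lid or its handle (contact force between the arm and lid above 1.5 N).
It fails at once if the fingers touch the lid or its handle (contact force between the fingers and lid above 1.5 N).
It fails at once if a thing beside the cleaner is pushed or lifted (distance of any of spray_can_mid, tape_roll_mid, sanding_block_mid from where it was at the start of the episode above 0.02 m).
It also fails if it takes over 38 s, if anything falls off the work surface, if the arm or the gripper's body presses on something with over 40 N, if the wrist force passes 120 N, or if a joint passes its speed limit or range.

## Working session

There is one attempt and no reset: what is moved stays moved. The work goes in short steps, Python scripts to look and compute and a tool call to move; the robot and the scene stay as the last step left them, time stands still between calls to the robot, and variables do not carry over. Pictures are saved under pics/ and viewed, and the job is handed in when it is done.

Besides the shell and the picture viewer there is one more tool, called after "Call:" in YAML: its name, and indented under it one key for each argument. step_arm: Moves the arm, as the interface text tells. Shift numbers are shares of 0.3 m and turn numbers shares of 360 degrees, none past 1 either way. Its arguments: {"type":"object","properties":{"steps":{"type":"array"},"claw":{"type":"number"},"squeeze":{"type":"number"}},"required":["steps"]}

```bash
ls; mkdir -p pics; python3 - <<'E'
from station import manip
import cv2,numpy as np
print(manip.sense())
for n in ["scene","top","wrist"]:
    d=manip.get_image(n)
    cv2.imwrite(f"pics/{n}0.png",d["pixels"][:,:,::-1]); np.savez(f"pics/{n}0.npz",**{k:v for k,v in d.items()})
    print(n,d["K"].tolist(),d.get("extrinsics",d.get("mount")).tolist(),[k for k in d])
E
```

```text
pics
{'time_s': 0.0, 'joint_pos': array([ 1.45462571e+00,  3.85588768e-01,  6.59952839e-03, -5.16264551e-04,
       -1.19398361e+00, -2.58637466e-01]), 'joint_velocities': array([ 1.30974290e-05,  1.76175140e-04, -8.85357554e-04, -6.36276286e-04,
       -5.30764537e-04,  2.11442963e-03]), 'joint_torque': array([-2.18034775e-04, -3.90672398e+01,  1.87414670e+01,  4.21989843e+00,
        1.10496394e-02, -1.89659440e-04]), 'tool_pos': array([0.22867637, 0.58144256, 0.40362685]), 'tool_rot': array([-8.94088217e-04, -5.62906748e-01,  8.26519662e-01, -6.65190192e-04]), 'ft_force': array([-0.30013237,  0.64101257, -0.33215986]), 'wrist_torque': array([-0.00855597,  0.02566016, -0.02729185]), 'grip_width': 0.08699534492451022}
scene [[484.3059797193737, 0.0, 314.7790234333854], [0.0, 484.3059797193737, 241.23514236647335], [0.0, 0.0, 1.0]] [[0.29669466002463146, 0.9549700193119957, 0.002130945357098587, -0.20371533386055954], [-0.6954165386571838, 0.21452494248051043, 0.6858388198518626, 0.32273929255645567], [0.6544983701086888, -0.20496661013194395, 0.7277503502273907, -1.4532590520081148]
[... 239 characters left out ...]
8, 0.045277542533975916], [0.9888643292389384, -0.016731824211296813, 0.14787624696815466, -0.5872877175865604], [-0.14776396874274667, 0.007765563249227011, 0.9889921665861742, -1.288816005174814], [0.0, 0.0, 0.0, 1.0]] ['pixels', 'z_map', 'K', 'extrinsics']
wrist [[385.4995494579374, 0.0, 319.8887599040817], [0.0, 385.4995494579374, 243.6599698038055], [0.0, 0.0, 1.0]] [[0.9999993532551517, -0.0010528513703108636, 0.0004301084403877087, -0.0006756400665314244], [-0.0008793507727406805, -0.9555933132898026, -0.294687370509894, -0.08138210231308837], [0.000721270751478615, 0.29468680170616574, -0.9555936210904162, 0.019715451785639715], [0.0, 0.0, 0.0, 1.0]] ['pixels', 'z_map', 'K', 'mount']
```

View pics/scene0.png

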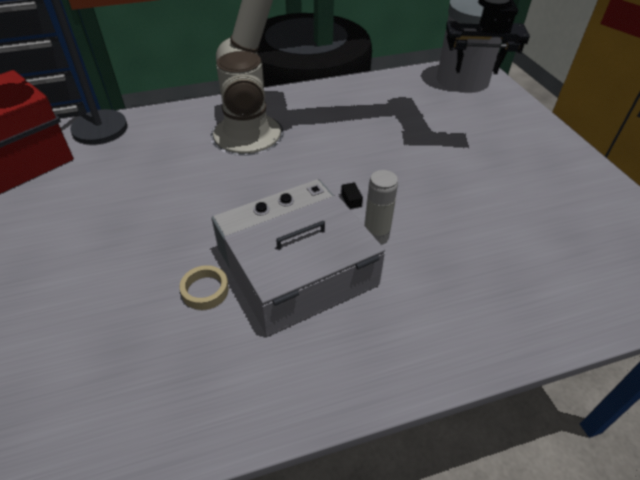

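View pics/top0.png

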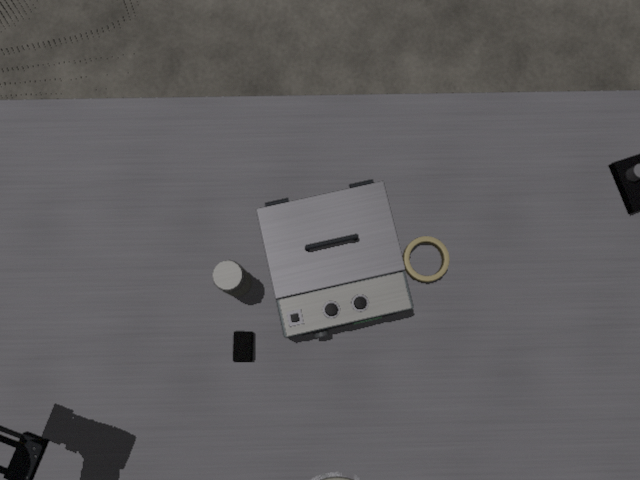

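View pics/wrist0.png

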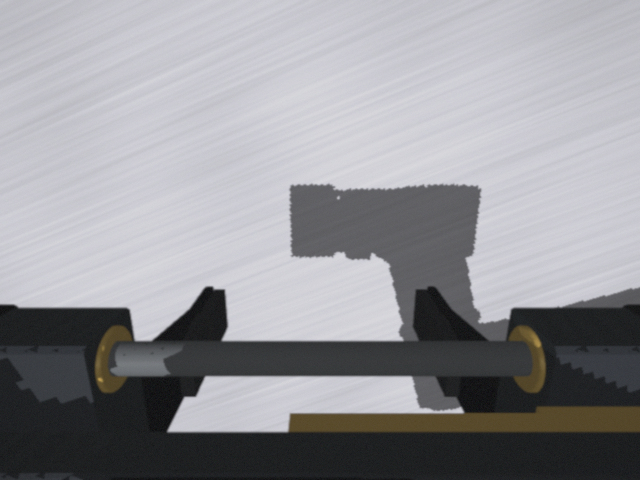

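```bash
cat > h.py <<'E'
import numpy as np,cv2
def load(n): return dict(np.load(f"pics/{n}.npz"))
def ray(d,u,v,E=None):
    E=d["extrinsics"] if E is None else E
    K=d["K"]; c=np.array([(u-K[0,2])/K[0,0],-(v-K[1,2])/K[1,1],-1.0])
    R=E[:3,:3]; o=-R.T@E[:3,3]; return o,R.T@c
def atz(d,u,v,z,E=None):
    o,r=ray(d,u,v,E); return o+r*(z-o[2])/r[2]
def depth(d,u,v,E=None):
    o,r=ray(d,u,v,E); return o+r*d["z_map"][int(round(v)),int(round(u))]
def proj(d,p,E=None):
    E=d["extrinsics"] if E is None else E
    c=E[:3,:3]@np.asarray(p)+E[:3,3]; K=d["K"]
    return K[0,2]+K[0,0]*c[0]/-c[2], K[1,2]+K[1,1]*c[1]/c[2]
def crop(n,out,x0,y0,w,h,s):
    im=cv2.imread(f"pics/{n}.png")[y0:y0+h,x0:x0+w]
    cv2.imwrite(f"pics/{out}.png",cv2.resize(im,None,fx=s,fy=s,interpolation=cv2.INTER_CUBIC))
E
python3 - <<'E'
from h import *
crop("top0","top0c",270,260,150,90,5)
crop("scene0","scene0c",205,165,150,90,5)
E
```

```text
(no output)
```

View pics/top0c.png

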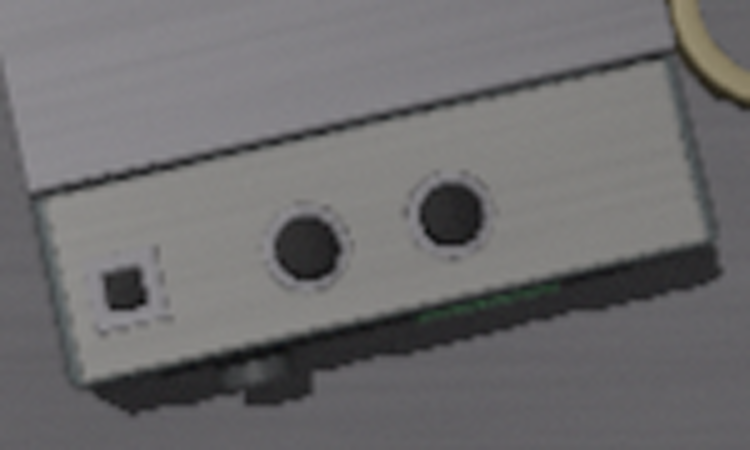

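View pics/scene0c.png

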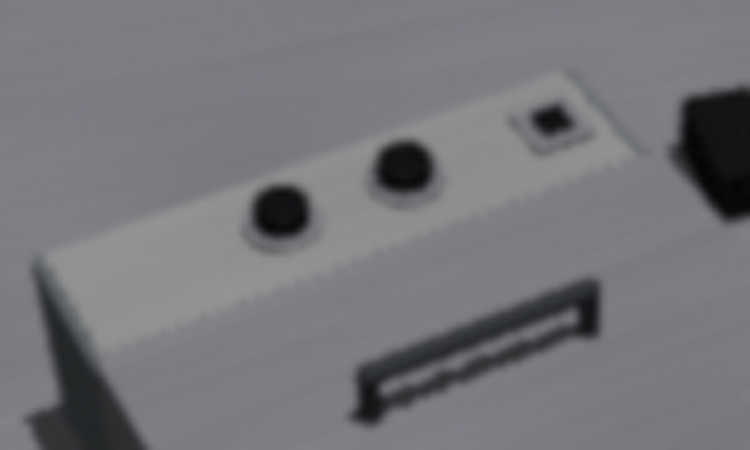

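```bash
python3 - <<'E'
from h import *
np.set_printoptions(precision=4,suppress=True)
t=load("top0");s=load("scene0")
# pixel centres: crop px c -> (c+.5)/5-.5+off
f=lambda c,o:[(c[i]+.5)/5-.5+o[i] for i in (0,1)]
P={}
for nm,ct,cs,z in [("L",(307,247),(404,163),.124),("R",(452,213),(281,209),.124),("key",(125,288),(551,120),.117)]:
    a=f(ct,(270,260));b=f(cs,(205,165))
    print(nm,a,b,atz(t,*a,z),atz(s,*b,z),"depth",depth(t,*a),depth(s,*b)); P[nm]=atz(t,*a,z),atz(s,*b,z)
for i in (0,1):
    L,R,k=P["L"][i],P["R"][i],P["key"][i]
    print(np.linalg.norm(L-R),np.linalg.norm((k-L)[:2]),np.degrees(np.arctan2(*(L-R)[[1,0]])),np.degrees(np.arctan2(*(k-R)[[1,0]])))
# others
for nm,u,v,z in [("can",228,275,.18),("block",243,347,.035),("tape",426,260,.03)]: print(nm,atz(t,u,v,z))
for nm,c,z in [("lidFL",(35,192),.12),("lidFR",(672,52),.12),("deckFL",(82,382),.11),("deckFR",(714,243),.11)]: print(nm,atz(t,*f(c,(270,260)),z))
E
```

```text
L [331.0, 309.0] [285.4, 197.2] [0.4479 0.0083 0.124 ] [0.4482 0.0058 0.124 ] depth [0.4481 0.0081 0.1183] [0.451  0.0051 0.1266]
R [360.0, 302.2] [260.8, 206.4] [ 0.4604 -0.0501  0.124 ] [ 0.4615 -0.0529  0.124 ] depth [ 0.4605 -0.0503  0.1214] [ 0.4638 -0.0533  0.1262]
key [294.6, 317.2] [314.8, 188.6] [0.4331 0.0815 0.117 ] [0.4317 0.079  0.117 ] depth [0.433  0.0814 0.1192] [0.4337 0.0784 0.1188]
0.05970477017475733 0.07463102220440201 102.13062728254475 101.7377291014535
0.06015986733047989 0.07504890819939332 102.76981373201843 102.72759962500075
can [0.5138 0.2066 0.18  ]
block [0.3749 0.1941 0.035 ]
tape [ 0.5548 -0.2037  0.03  ]
lidFL [0.472  0.1171 0.12  ]
lidFR [ 0.5241 -0.1414  0.12  ]
deckFL [0.3961 0.0994 0.11  ]
deckFR [ 0.4472 -0.1569  0.11  ]
```

Call:
step_arm:
  steps:
    - {"dx": 0.1, "dy": -0.09}
    - {"dx": 0.2, "dy": -0.18}
    - {"dx": 0.3, "dy": -0.27}
    - {"dx": 0.4, "dy": -0.36}
    - {"dx": 0.5, "dy": -0.45}
    - {"dx": 0.6, "dy": -0.54}
    - {"dx": 0.7, "dy": -0.63}
    - {"dx": 0.8, "dy": -0.72}
  claw: 0.48
  squeeze: 20

```text
invalid input at $.steps[0]: expected keys dx, dy, dz, ax, ay, az
```

Call:
step_arm:
  steps:
    - {"dx": 0.1, "dy": -0.09, "az": -0.013}
    - {"dx": 0.2, "dy": -0.18, "az": -0.026}
    - {"dx": 0.3, "dy": -0.27, "az": -0.039}
    - {"dx": 0.4, "dy": -0.36, "az": -0.052}
    - {"dx": 0.5, "dy": -0.45, "az": -0.065}
    - {"dx": 0.6, "dy": -0.54, "az": -0.078}
    - {"dx": 0.7, "dy": -0.63, "az": -0.093}
    - {"dx": 0.8, "dy": -0.72, "az": -0.093}

```text
invalid input at $.steps[0]: expected keys dx, dy, dz, ax, ay, az
```

Call:
step_arm:
  steps:
    - {"dx": 0.1, "dy": -0.09, "dz": 0, "ax": 0, "ay": 0, "az": 0}
    - {"dx": 0.2, "dy": -0.18, "dz": 0, "ax": 0, "ay": 0, "az": 0}
    - {"dx": 0.3, "dy": -0.27, "dz": 0, "ax": 0, "ay": 0, "az": 0}
    - {"dx": 0.4, "dy": -0.36, "dz": 0, "ax": 0, "ay": 0, "az": 0}
    - {"dx": 0.5, "dy": -0.45, "dz": 0, "ax": 0, "ay": 0, "az": 0}
    - {"dx": 0.6, "dy": -0.54, "dz": 0, "ax": 0, "ay": 0, "az": 0}
    - {"dx": 0.7, "dy": -0.63, "dz": 0, "ax": 0, "ay": 0, "az": 0}
    - {"dx": 0.8, "dy": -0.72, "dz": 0, "ax": 0, "ay": 0, "az": 0}
  claw: 0.48
  squeeze: 20

```text
time_s: 0.82
tool_pos: [0.342, 0.2771, 0.4047]
tool_rot: [-0.0, -0.563, 0.826, 0.0]
ft_force: [0.6, 0.1, -0.8]
grip_width: 0.0475
```

Call:
step_arm:
  steps:
    - {"dx": 0.1, "dy": -0.09, "dz": 0, "ax": 0, "ay": 0, "az": -0.013}
    - {"dx": 0.2, "dy": -0.18, "dz": 0, "ax": 0, "ay": 0, "az": -0.026}
    - {"dx": 0.3, "dy": -0.27, "dz": 0, "ax": 0, "ay": 0, "az": -0.039}
    - {"dx": 0.4, "dy": -0.36, "dz": 0, "ax": 0, "ay": 0, "az": -0.052}
    - {"dx": 0.5, "dy": -0.45, "dz": 0, "ax": 0, "ay": 0, "az": -0.065}
    - {"dx": 0.6, "dy": -0.54, "dz": 0, "ax": 0, "ay": 0, "az": -0.078}
    - {"dx": 0.7, "dy": -0.63, "dz": 0, "ax": 0, "ay": 0, "az": -0.093}
    - {"dx": 0.8, "dy": -0.72, "dz": 0, "ax": 0, "ay": 0, "az": -0.093}

```text
time_s: 1.48
tool_pos: [0.4547, -0.0243, 0.4049]
tool_rot: [-0.0, 0.778, -0.628, 0.0]
ft_force: [0.5, 0.0, -1.3]
grip_width: 0.0455
```

```bash
cat > snap.py <<'E'
import sys
from station import manip
from h import *
from scipy.spatial.transform import Rotation as Ro
np.set_printoptions(precision=4,suppress=True)
t=sys.argv[1]
for n in sys.argv[2:]:
    s=manip.sense(); d=manip.get_image(n)
    if n=="wrist":
        T=np.eye(4);q=s["tool_rot"];T[:3,:3]=Ro.from_quat([q[1],q[2],q[3],q[0]]).as_matrix();T[:3,3]=s["tool_pos"]
        d["extrinsics"]=np.linalg.inv(T@d["mount"])
    cv2.imwrite(f"pics/{n}{t}.png",d["pixels"][:,:,::-1]); np.savez(f"pics/{n}{t}.npz",**d)
print({k:s[k] for k in("time_s","tool_pos","tool_rot","ft_force","wrist_torque","grip_width","joint_pos")})
E
python3 snap.py 1 wrist
```

```text
{'time_s': 1.4833, 'tool_pos': array([ 0.4547, -0.0243,  0.4049]), 'tool_rot': array([-0.0003,  0.7783, -0.6279,  0.    ]), 'ft_force': array([ 0.5448,  0.0334, -1.264 ]), 'wrist_torque': array([ 0.0396, -0.0984, -0.0019]), 'grip_width': 0.04547037157830822, 'joint_pos': array([ 0.3051,  0.0919, -0.3859, -0.0002, -1.0926,  1.4789])}
```

View pics/wrist1.png

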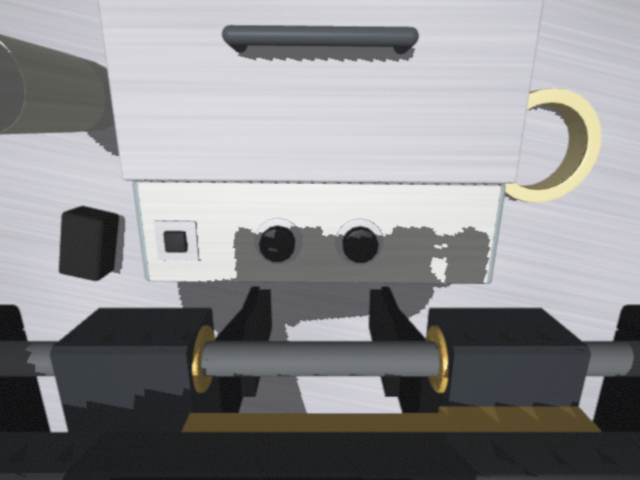

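```bash
python3 - <<'E'
from h import *
np.set_printoptions(precision=4,suppress=True)
w=load("wrist1")
crop("wrist1","wrist1c",210,205,220,200,3.6)
T=np.linalg.inv(w["extrinsics"])@np.linalg.inv(w["mount"])
for nm,u,v,z in [("L",277,244,.124),("R",360.5,244.5,.124),("key",175.5,241,.117)]:
    p=atz(w,u,v,z); print(nm,p,"tool",(np.linalg.inv(T)@np.r_[p,1])[:3],"depth",depth(w,u,v))
for x in(-.0227,.0227,-.03,.03,-.0377,.0377):
  for y in(-.0095,.0095): print(x,y,np.round(proj(w,(T@[x,y,.182,1])[:3]),1))
E
```

```text
L [0.4493 0.0063 0.124 ] tool [-0.031  -0.001   0.2809] depth [0.449  0.0063 0.1233]
R [ 0.4615 -0.0516  0.124 ] tool [ 0.0282 -0.0007  0.2809] depth [ 0.4616 -0.0516  0.1244]
key [0.4336 0.0791 0.117 ] tool [-0.1055 -0.0011  0.2879] depth [0.4337 0.079  0.1173]
-0.0227 -0.0095 [271.4 290.1]
-0.0227 0.0095 [272.9 327.2]
0.0227 -0.0095 [370.6 290.2]
0.0227 0.0095 [369.1 327.3]
-0.03 -0.0095 [255.5 290.1]
-0.03 0.0095 [257.4 327.1]
0.03 -0.0095 [386.6 290.2]
0.03 0.0095 [384.5 327.3]
-0.0377 -0.0095 [238.6 290.1]
-0.0377 0.0095 [241.1 327.1]
0.0377 -0.0095 [403.4 290.3]
0.0377 0.0095 [400.8 327.3]
```

View pics/wrist1c.png

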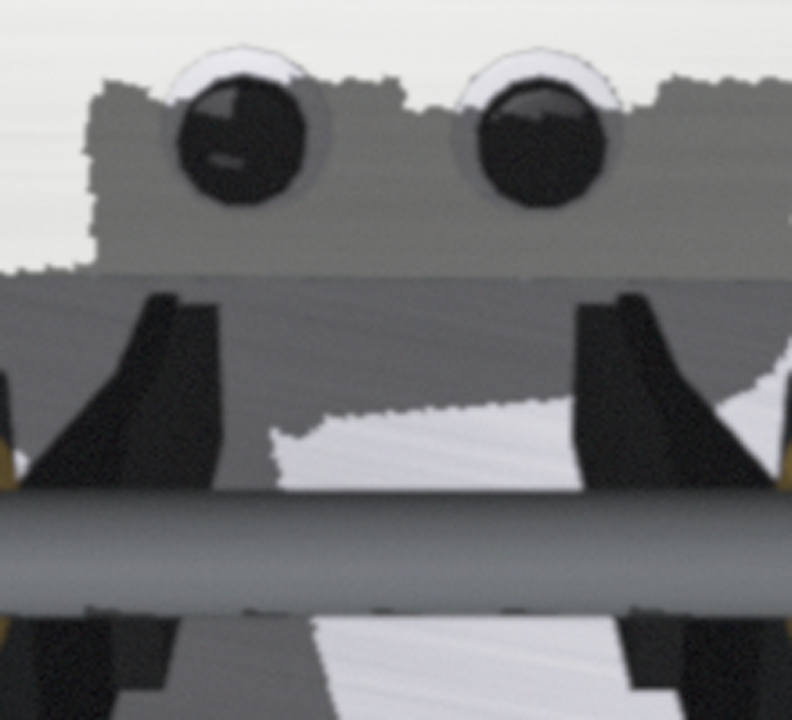

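Call:
step_arm:
  steps:
    - {"dx": -0.005, "dy": -0.003, "dz": 0.04, "ax": 0, "ay": 0, "az": 0}
    - {"dx": -0.005, "dy": -0.003, "dz": 0.09, "ax": 0, "ay": 0, "az": 0}
    - {"dx": -0.005, "dy": -0.003, "dz": 0.14, "ax": 0, "ay": 0, "az": 0}
    - {"dx": -0.005, "dy": -0.003, "dz": 0.19, "ax": 0, "ay": 0, "az": 0}
    - {"dx": -0.005, "dy": -0.003, "dz": 0.24, "ax": 0, "ay": 0, "az": 0}
    - {"dx": -0.005, "dy": -0.003, "dz": 0.28, "ax": 0, "ay": 0, "az": 0}
    - {"dx": -0.005, "dy": -0.003, "dz": 0.305, "ax": 0, "ay": 0, "az": 0}
    - {"dx": -0.005, "dy": -0.003, "dz": 0.305, "ax": 0, "ay": 0, "az": 0}
  claw: 0.41

```text
time_s: 2.2
tool_pos: [0.4548, -0.0209, 0.3117]
tool_rot: [0.002, 0.777, -0.629, -0.001]
ft_force: [0.2, 0.1, 0.5]
grip_width: 0.0511
```

```bash
python3 snap.py 2 scene wrist; python3 -c "
from h import *
crop('wrist2','wrist2c',160,160,320,200,2.5); crop('scene2','scene2c',205,135,150,110,5)"
```

```text
{'time_s': 2.25, 'tool_pos': array([ 0.4552, -0.0208,  0.3127]), 'tool_rot': array([ 0.0008,  0.7772, -0.6293, -0.0005]), 'ft_force': array([-0.781 ,  1.1183, -0.2833]), 'wrist_torque': array([-0.039 , -0.0518,  0.0218]), 'grip_width': 0.0513853978520915, 'joint_pos': array([ 0.3127,  0.1952, -0.5237,  0.0001, -0.8537,  1.4676])}
```

View pics/wrist2c.png

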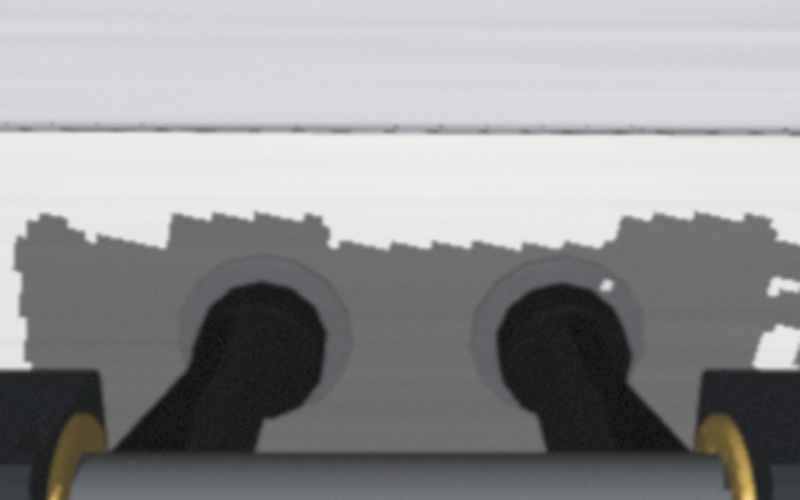

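View pics/scene2c.png

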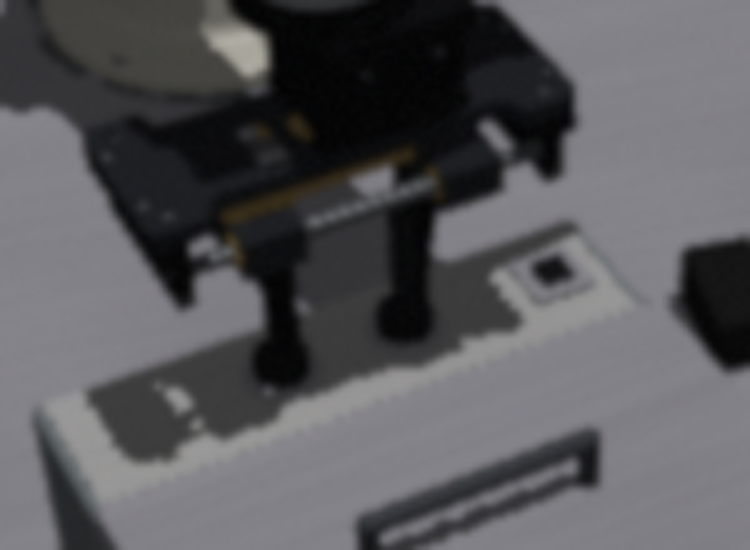

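Call:
step_arm:
  steps:
    - {"dx": 0.003, "dy": 0, "dz": 0.008, "ax": 0, "ay": 0, "az": 0}
    - {"dx": 0.003, "dy": 0, "dz": 0.016, "ax": 0, "ay": 0, "az": 0}
    - {"dx": 0.003, "dy": 0, "dz": 0.024, "ax": 0, "ay": 0, "az": 0}
    - {"dx": 0.003, "dy": 0, "dz": 0.032, "ax": 0, "ay": 0, "az": 0}
    - {"dx": 0.003, "dy": 0, "dz": 0.038, "ax": 0, "ay": 0, "az": 0}
    - {"dx": 0.003, "dy": 0, "dz": 0.043, "ax": 0, "ay": 0, "az": 0}
    - {"dx": 0.003, "dy": 0, "dz": 0.048, "ax": 0, "ay": 0, "az": 0}
    - {"dx": 0.003, "dy": 0, "dz": 0.05, "ax": 0, "ay": 0, "az": 0}

```text
time_s: 2.97
tool_pos: [0.4558, -0.0216, 0.2992]
tool_rot: [-0.0, 0.777, -0.629, 0.0]
ft_force: [-3.8, 1.1, 8.8]
grip_width: 0.0514
```

```bash
python3 snap.py 3 wrist
```

```text
{'time_s': 2.9667, 'tool_pos': array([ 0.4558, -0.0216,  0.2992]), 'tool_rot': array([-0.0003,  0.7773, -0.6291,  0.0005]), 'ft_force': array([-3.7786,  1.1222,  8.8384]), 'wrist_torque': array([ 0.2798,  0.8648, -0.0157]), 'grip_width': 0.05142862594709855, 'joint_pos': array([ 0.3107,  0.2142, -0.5412,  0.0006, -0.8144,  1.4697])}
```

Call:
step_arm:
  steps:
    - {"dx": 0, "dy": 0, "dz": 0.002, "ax": 0, "ay": 0, "az": 0}
    - {"dx": 0, "dy": 0, "dz": 0.004, "ax": 0, "ay": 0, "az": 0}
    - {"dx": 0, "dy": 0, "dz": 0.006, "ax": 0, "ay": 0, "az": 0}
    - {"dx": 0, "dy": 0, "dz": 0.007, "ax": 0, "ay": 0, "az": 0}
    - {"dx": 0, "dy": 0, "dz": 0.007, "ax": 0, "ay": 0, "az": 0}
    - {"dx": 0, "dy": 0, "dz": 0.007, "ax": 0, "ay": 0, "az": 0}
    - {"dx": 0, "dy": 0, "dz": 0.007, "ax": 0, "ay": 0, "az": 0}
    - {"dx": 0, "dy": 0, "dz": 0.007, "ax": 0, "ay": 0, "az": 0}

```text
time_s: 3.68
tool_pos: [0.4557, -0.0215, 0.2985]
tool_rot: [-0.0, 0.777, -0.629, 0.001]
ft_force: [-5.2, 2.4, 17.8]
grip_width: 0.0516
```

```bash
python3 snap.py 4 wrist
```

```text
{'time_s': 3.6833, 'tool_pos': array([ 0.4557, -0.0215,  0.2985]), 'tool_rot': array([-0.0004,  0.7774, -0.6289,  0.0007]), 'ft_force': array([-5.1703,  2.3746, 17.8225]), 'wrist_torque': array([ 0.5828,  1.777 , -0.0596]), 'grip_width': 0.05162940030118161, 'joint_pos': array([ 0.3109,  0.215 , -0.5425,  0.001 , -0.8118,  1.4696])}
```

View pics/wrist4.png

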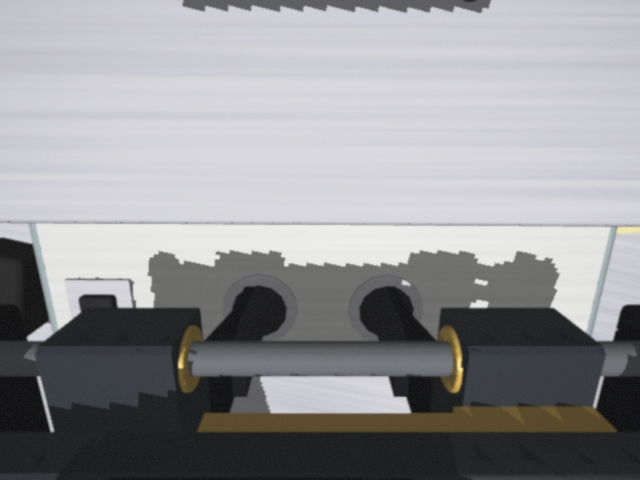

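```bash
python3 - <<'E'
from h import *
np.set_printoptions(precision=4,suppress=True)
for n in("wrist2","wrist3","wrist4"):
    w=load(n); print(n,[depth(w,u,v)[2] for u,v in [(320,60),(320,120),(320,180),(320,205),(60,240),(560,240),(330,235)]])
w=load("wrist4")
crop("wrist4","wrist4c",200,250,250,80,3.2)
for v in range(270,300,5): print(v,[depth(w,u,v)[2] for u in range(235,300,8)],[depth(w,u,v)[2] for u in range(355,420,8)])
E
```

```text
wrist2 [np.float64(0.12154912490218939), np.float64(0.12145317117513921), np.float64(0.12183947160193959), np.float64(0.12075571557670586), np.float64(0.10972072472857627), np.float64(0.11088153030541645), np.float64(0.11109329144789956)]
wrist3 [np.float64(0.12197310287695107), np.float64(0.12423607624431904), np.float64(0.12388845905368037), np.float64(0.12362838650733599), np.float64(0.11083250898925065), np.float64(0.11118422581928719), np.float64(0.11083254812579851)]
wrist4 [np.float64(0.12726783072334585), np.float64(0.12662408270109723), np.float64(0.12790579547805003), np.float64(0.13009738166487764), np.float64(0.11050796315389572), np.float64(0.11100456002296635), np.float64(0.10972129620615517)]
270 [np.float64(0.11092811369519792), np.float64(0.11095232699830923), np.float64(0.11103829540087631), np.float64(0.11101297353751577), np.float64(0.11116908086444244), np.float64(0.11126784123101394), np.float64(0.11049156726544807), np.float64(0.11008036957983222), np.float64(0.1111672824572125)] [np.float64(0.11057393756840384), np.float64(0.11015351815983954), np.float64(0.11
[... 2501 characters left out ...]
253), np.float64(0.1125370668139428), np.float64(0.1130052748117259), np.float64(0.11120680155056242)]
295 [np.float64(0.113432438428886), np.float64(0.12618352025104151), np.float64(0.12280341624621938), np.float64(0.12415972005751011), np.float64(0.11654306051367164), np.float64(0.11582216817668459), np.float64(0.11410067088833045), np.float64(0.11300757954952304), np.float64(0.11111573919437454)] [np.float64(0.11265328924337328), np.float64(0.11293889131238849), np.float64(0.11561232601353921), np.float64(0.12239919455603995), np.float64(0.12309001746332093), np.float64(0.12719567400877207), np.float64(0.11711828743506231), np.float64(0.11348929142907946), np.float64(0.11279743648669752)]
```

View pics/wrist4c.png

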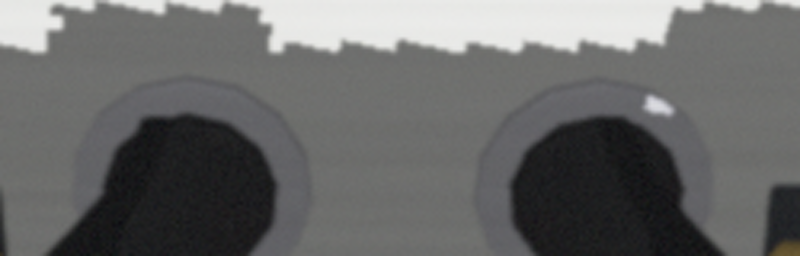

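The lid is rising: its front edge went from 120.8 to 130 mm. Both cap tops read about 115–116 mm, so I'll keep holding and press slightly harder for margin.

Call:
step_arm:
  steps:
    - {"dx": 0, "dy": 0, "dz": 0.001, "ax": 0, "ay": 0, "az": 0}
    - {"dx": 0, "dy": 0, "dz": 0.002, "ax": 0, "ay": 0, "az": 0}
    - {"dx": 0, "dy": 0, "dz": 0.002, "ax": 0, "ay": 0, "az": 0}
    - {"dx": 0, "dy": 0, "dz": 0.002, "ax": 0, "ay": 0, "az": 0}
    - {"dx": 0, "dy": 0, "dz": 0.002, "ax": 0, "ay": 0, "az": 0}
    - {"dx": 0, "dy": 0, "dz": 0.002, "ax": 0, "ay": 0, "az": 0}
    - {"dx": 0, "dy": 0, "dz": 0.002, "ax": 0, "ay": 0, "az": 0}
    - {"dx": 0, "dy": 0, "dz": 0.002, "ax": 0, "ay": 0, "az": 0}

```text
time_s: 4.4
tool_pos: [0.4557, -0.0215, 0.2985]
tool_rot: [-0.0, 0.777, -0.629, 0.001]
ft_force: [-7.9, 2.7, 20.9]
grip_width: 0.0514
```

Call:
step_arm:
  steps:
    - {"dx": 0, "dy": 0, "dz": 0, "ax": 0, "ay": 0, "az": 0}
    - {"dx": 0, "dy": 0, "dz": 0, "ax": 0, "ay": 0, "az": 0}
    - {"dx": 0, "dy": 0, "dz": 0, "ax": 0, "ay": 0, "az": 0}
    - {"dx": 0, "dy": 0, "dz": 0, "ax": 0, "ay": 0, "az": 0}
    - {"dx": 0, "dy": 0, "dz": 0, "ax": 0, "ay": 0, "az": 0}
    - {"dx": 0, "dy": 0, "dz": 0, "ax": 0, "ay": 0, "az": 0}
    - {"dx": 0, "dy": 0, "dz": 0, "ax": 0, "ay": 0, "az": 0}
    - {"dx": 0, "dy": 0, "dz": 0, "ax": 0, "ay": 0, "az": 0}

```text
time_s: 5.07
tool_pos: [0.4557, -0.0215, 0.2985]
tool_rot: [-0.0, 0.777, -0.629, 0.001]
ft_force: [-7.4, 2.8, 20.8]
grip_width: 0.0511
```

```bash
python3 snap.py 5 scene wrist; cat > lid.py <<'E'
from h import *
import sys
w=load(sys.argv[1])
for u in (250,320,400): print([np.round(depth(w,u,v)[[0,2]],4).tolist() for v in (120,160,180,200,210,220,230)])
E
python3 lid.py wrist5
```

```text
{'time_s': 5.1167, 'tool_pos': array([ 0.4557, -0.0215,  0.2985]), 'tool_rot': array([-0.0004,  0.7775, -0.6289,  0.0008]), 'ft_force': array([-7.821 ,  3.3298, 20.7825]), 'wrist_torque': array([ 0.7482,  2.284 , -0.079 ]), 'grip_width': 0.05098537364933736, 'joint_pos': array([ 0.311 ,  0.215 , -0.5427,  0.0012, -0.8115,  1.4696])}
[[0.5322, 0.1353], [0.5187, 0.1372], [0.5116, 0.1371], [0.5046, 0.1387], [0.5008, 0.1382], [0.4973, 0.1394], [0.4849, 0.1109]]
[[0.5374, 0.1363], [0.5239, 0.1365], [0.5169, 0.1372], [0.5099, 0.1382], [0.5064, 0.1388], [0.5026, 0.1386], [0.4915, 0.1107]]
[[0.5434, 0.1352], [0.53, 0.1364], [0.5355, 0.2789], [0.5162, 0.1393], [0.5124, 0.1376], [0.509, 0.1393], [0.4992, 0.1113]]
```

View pics/wrist5.png

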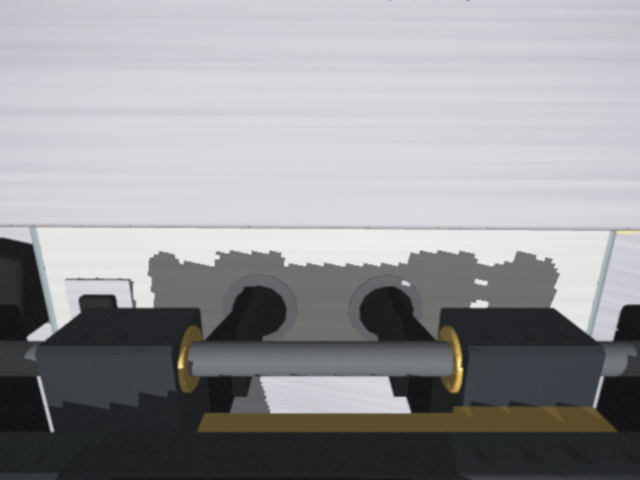

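View pics/scene5.png

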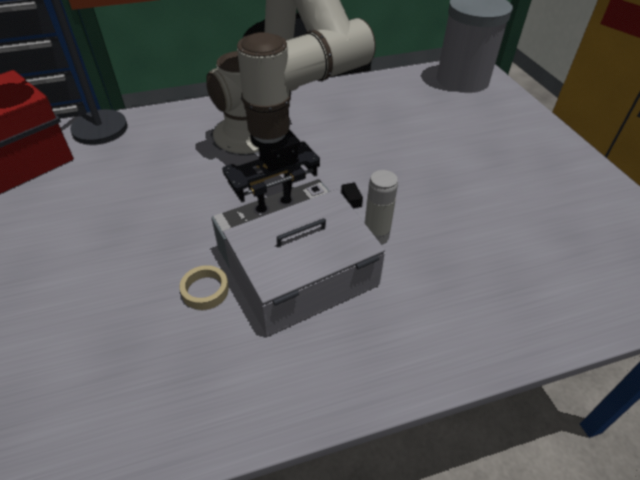

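The picture shows the lid about halfway up, with its front edge at z≈0.139 (row 227). Both fingers are still on the caps, at (260,305) and (387,305). I'll hold here.

Call:
step_arm:
  steps:
    - {"dx": 0, "dy": 0, "dz": 0, "ax": 0, "ay": 0, "az": 0}
    - {"dx": 0, "dy": 0, "dz": 0, "ax": 0, "ay": 0, "az": 0}
    - {"dx": 0, "dy": 0, "dz": 0, "ax": 0, "ay": 0, "az": 0}
    - {"dx": 0, "dy": 0, "dz": 0, "ax": 0, "ay": 0, "az": 0}
    - {"dx": 0, "dy": 0, "dz": 0, "ax": 0, "ay": 0, "az": 0}
    - {"dx": 0, "dy": 0, "dz": 0, "ax": 0, "ay": 0, "az": 0}
    - {"dx": 0, "dy": 0, "dz": 0, "ax": 0, "ay": 0, "az": 0}
    - {"dx": 0, "dy": 0, "dz": 0, "ax": 0, "ay": 0, "az": 0}

```text
time_s: 5.83
tool_pos: [0.4557, -0.0215, 0.2984]
tool_rot: [-0.0, 0.777, -0.629, 0.001]
ft_force: [-7.3, 2.6, 21.2]
grip_width: 0.0514
```

Call:
step_arm:
  steps:
    - {"dx": 0, "dy": 0, "dz": 0, "ax": 0, "ay": 0, "az": 0}
    - {"dx": 0, "dy": 0, "dz": 0, "ax": 0, "ay": 0, "az": 0}
    - {"dx": 0, "dy": 0, "dz": 0, "ax": 0, "ay": 0, "az": 0}
    - {"dx": 0, "dy": 0, "dz": 0, "ax": 0, "ay": 0, "az": 0}
    - {"dx": 0, "dy": 0, "dz": 0, "ax": 0, "ay": 0, "az": 0}
    - {"dx": 0, "dy": 0, "dz": 0, "ax": 0, "ay": 0, "az": 0}
    - {"dx": 0, "dy": 0, "dz": 0, "ax": 0, "ay": 0, "az": 0}
    - {"dx": 0, "dy": 0, "dz": 0, "ax": 0, "ay": 0, "az": 0}

```text
time_s: 6.5
tool_pos: [0.4557, -0.0215, 0.2984]
tool_rot: [-0.0, 0.778, -0.629, 0.001]
ft_force: [-6.8, 3.1, 20.3]
grip_width: 0.0513
```

Call:
step_arm:
  steps:
    - {"dx": 0, "dy": 0, "dz": 0, "ax": 0, "ay": 0, "az": 0}
    - {"dx": 0, "dy": 0, "dz": 0, "ax": 0, "ay": 0, "az": 0}
    - {"dx": 0, "dy": 0, "dz": 0, "ax": 0, "ay": 0, "az": 0}
    - {"dx": 0, "dy": 0, "dz": 0, "ax": 0, "ay": 0, "az": 0}
    - {"dx": 0, "dy": 0, "dz": 0, "ax": 0, "ay": 0, "az": 0}
    - {"dx": 0, "dy": 0, "dz": 0, "ax": 0, "ay": 0, "az": 0}
    - {"dx": 0, "dy": 0, "dz": 0, "ax": 0, "ay": 0, "az": 0}
    - {"dx": 0, "dy": 0, "dz": 0, "ax": 0, "ay": 0, "az": 0}

```text
time_s: 7.17
tool_pos: [0.4557, -0.0215, 0.2985]
tool_rot: [-0.0, 0.777, -0.629, 0.001]
ft_force: [-7.9, 2.4, 21.2]
grip_width: 0.0515
```

Call:
step_arm:
  steps:
    - {"dx": 0, "dy": 0, "dz": 0, "ax": 0, "ay": 0, "az": 0}
    - {"dx": 0, "dy": 0, "dz": 0, "ax": 0, "ay": 0, "az": 0}
    - {"dx": 0, "dy": 0, "dz": 0, "ax": 0, "ay": 0, "az": 0}
    - {"dx": 0, "dy": 0, "dz": 0, "ax": 0, "ay": 0, "az": 0}
    - {"dx": 0, "dy": 0, "dz": 0, "ax": 0, "ay": 0, "az": 0}
    - {"dx": 0, "dy": 0, "dz": 0, "ax": 0, "ay": 0, "az": 0}
    - {"dx": 0, "dy": 0, "dz": 0, "ax": 0, "ay": 0, "az": 0}
    - {"dx": 0, "dy": 0, "dz": 0, "ax": 0, "ay": 0, "az": 0}

```text
time_s: 7.83
tool_pos: [0.4557, -0.0215, 0.2985]
tool_rot: [-0.0, 0.778, -0.629, 0.001]
ft_force: [-6.9, 2.7, 21.4]
grip_width: 0.0516
```

```bash
python3 snap.py 6 wrist;python3 lid.py wrist6
```

```text
{'time_s': 7.8333, 'tool_pos': array([ 0.4557, -0.0215,  0.2985]), 'tool_rot': array([-0.0004,  0.7775, -0.6289,  0.0008]), 'ft_force': array([-6.9428,  2.7473, 21.3734]), 'wrist_torque': array([ 0.7273,  2.2846, -0.0188]), 'grip_width': 0.051600169108716655, 'joint_pos': array([ 0.3109,  0.2151, -0.5427,  0.0013, -0.8116,  1.4696])}
[[0.5326, 0.1513], [0.5206, 0.153], [0.5145, 0.1548], [0.5085, 0.1565], [0.5052, 0.1561], [0.5021, 0.157], [0.4987, 0.1565]]
[[0.5372, 0.1513], [0.5253, 0.1538], [0.5193, 0.155], [0.5132, 0.1564], [0.5102, 0.1572], [0.5068, 0.1563], [0.5037, 0.1571]]
[[0.5425, 0.1512], [0.5306, 0.153], [0.5247, 0.1554], [0.5185, 0.1557], [0.5154, 0.156], [0.5122, 0.156], [0.5094, 0.1584]]
```

Call:
step_arm:
  steps:
    - {"dx": 0, "dy": 0, "dz": 0, "ax": 0, "ay": 0, "az": 0}
    - {"dx": 0, "dy": 0, "dz": 0, "ax": 0, "ay": 0, "az": 0}
    - {"dx": 0, "dy": 0, "dz": 0, "ax": 0, "ay": 0, "az": 0}
    - {"dx": 0, "dy": 0, "dz": 0, "ax": 0, "ay": 0, "az": 0}
    - {"dx": 0, "dy": 0, "dz": 0, "ax": 0, "ay": 0, "az": 0}
    - {"dx": 0, "dy": 0, "dz": 0, "ax": 0, "ay": 0, "az": 0}
    - {"dx": 0, "dy": 0, "dz": 0, "ax": 0, "ay": 0, "az": 0}
    - {"dx": 0, "dy": 0, "dz": 0, "ax": 0, "ay": 0, "az": 0}

```text
time_s: 8.55
tool_pos: [0.4557, -0.0215, 0.2985]
tool_rot: [-0.0, 0.777, -0.629, 0.001]
ft_force: [-8.0, 2.8, 20.1]
grip_width: 0.0514
```

Call:
step_arm:
  steps:
    - {"dx": 0, "dy": 0, "dz": 0, "ax": 0, "ay": 0, "az": 0}
    - {"dx": 0, "dy": 0, "dz": 0, "ax": 0, "ay": 0, "az": 0}
    - {"dx": 0, "dy": 0, "dz": 0, "ax": 0, "ay": 0, "az": 0}
    - {"dx": 0, "dy": 0, "dz": 0, "ax": 0, "ay": 0, "az": 0}
    - {"dx": 0, "dy": 0, "dz": 0, "ax": 0, "ay": 0, "az": 0}
    - {"dx": 0, "dy": 0, "dz": 0, "ax": 0, "ay": 0, "az": 0}
    - {"dx": 0, "dy": 0, "dz": 0, "ax": 0, "ay": 0, "az": 0}
    - {"dx": 0, "dy": 0, "dz": 0, "ax": 0, "ay": 0, "az": 0}

```text
time_s: 9.22
tool_pos: [0.4557, -0.0215, 0.2985]
tool_rot: [-0.0, 0.777, -0.629, 0.001]
ft_force: [-7.1, 2.2, 21.5]
grip_width: 0.0511
```

```bash
python3 snap.py 7 scene wrist;python3 lid.py wrist7; python3 - <<'E'
from h import *
for n in ("wrist6","wrist7"):
    w=load(n); P=np.array([depth(w,u,v) for u in range(180,480,5) for v in range(10,225,5)])
    P=P[(P[:,2]>.13)&(P[:,2]<.165)]
    A=np.c_[P[:,:2],np.ones(len(P))]
    for k in range(4):
        c=np.linalg.lstsq(A,P[:,2],rcond=None)[0]; m=abs(A@c-P[:,2])<.003; A,P=A[m],P[m]
    print(n,len(P),"tilt",np.arctan(np.hypot(c[0],c[1])))
E
```

```text
{'time_s': 9.2667, 'tool_pos': array([ 0.4557, -0.0215,  0.2985]), 'tool_rot': array([-0.0004,  0.7775, -0.6289,  0.0008]), 'ft_force': array([-7.0511,  2.5634, 20.7438]), 'wrist_torque': array([ 0.7681,  2.2411, -0.0625]), 'grip_width': 0.051508397545530694, 'joint_pos': array([ 0.311 ,  0.2151, -0.5427,  0.0012, -0.8115,  1.4696])}
[[0.5326, 0.1509], [0.5207, 0.1542], [0.5145, 0.1547], [0.5086, 0.1567], [0.5053, 0.1565], [0.5021, 0.1568], [0.4988, 0.1567]]
[[0.5372, 0.1499], [0.5253, 0.154], [0.5193, 0.155], [0.5133, 0.1566], [0.5102, 0.1573], [0.5069, 0.1568], [0.5036, 0.1571]]
[[0.5425, 0.1505], [0.5307, 0.1536], [0.5246, 0.1539], [0.5185, 0.1554], [0.5155, 0.1566], [0.5124, 0.1572], [0.5093, 0.1578]]
wrist6 2570 tilt 0.20005386149627558
wrist7 2570 tilt 0.2001563544045389
```

View pics/scene7.png

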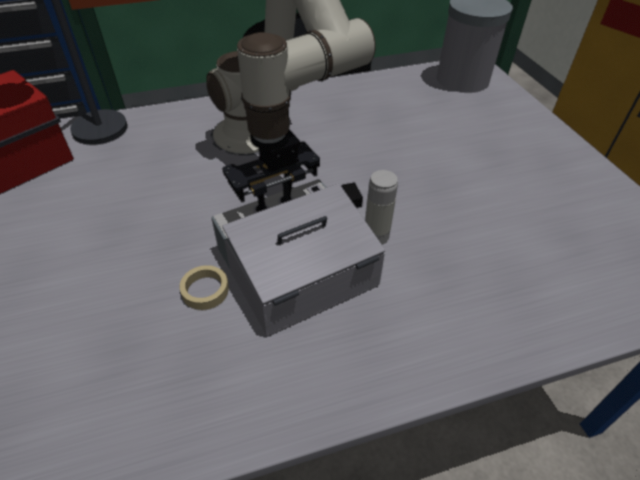

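The lid is at its stop: the fitted tilt is 0.200 rad in both pictures, taken 1.4 s apart. Now I'll let go, straight up and then away from the lid.

Call:
step_arm:
  steps:
    - {"dx": 0, "dy": 0, "dz": -0.03, "ax": 0, "ay": 0, "az": 0}
    - {"dx": 0, "dy": 0, "dz": -0.07, "ax": 0, "ay": 0, "az": 0}
    - {"dx": 0, "dy": 0.01, "dz": -0.13, "ax": 0, "ay": 0, "az": 0}
    - {"dx": 0, "dy": 0.02, "dz": -0.19, "ax": 0, "ay": 0, "az": 0}
    - {"dx": 0, "dy": 0.03, "dz": -0.25, "ax": 0, "ay": 0, "az": 0}
    - {"dx": 0, "dy": 0.05, "dz": -0.31, "ax": 0, "ay": 0, "az": 0}
    - {"dx": 0, "dy": 0.06, "dz": -0.36, "ax": 0, "ay": 0, "az": 0}
    - {"dx": 0, "dy": 0.06, "dz": -0.36, "ax": 0, "ay": 0, "az": 0}

```text
time_s: 9.98
tool_pos: [0.4381, -0.0255, 0.4065]
tool_rot: [-0.002, 0.777, -0.629, 0.002]
ft_force: [-0.1, 0.8, -0.6]
grip_width: 0.0516
```

Call:
step_arm:
  steps:
    - {"dx": 0, "dy": 0, "dz": 0, "ax": 0, "ay": 0, "az": 0}
    - {"dx": 0, "dy": 0, "dz": 0, "ax": 0, "ay": 0, "az": 0}
    - {"dx": 0, "dy": 0, "dz": 0, "ax": 0, "ay": 0, "az": 0}
    - {"dx": 0, "dy": 0, "dz": 0, "ax": 0, "ay": 0, "az": 0}
    - {"dx": 0, "dy": 0, "dz": 0, "ax": 0, "ay": 0, "az": 0}
    - {"dx": 0, "dy": 0, "dz": 0, "ax": 0, "ay": 0, "az": 0}
    - {"dx": 0, "dy": 0, "dz": 0, "ax": 0, "ay": 0, "az": 0}
    - {"dx": 0, "dy": 0, "dz": 0, "ax": 0, "ay": 0, "az": 0}

```text
time_s: 10.65
tool_pos: [0.438, -0.0254, 0.4034]
tool_rot: [0.0, 0.777, -0.629, -0.0]
ft_force: [0.2, 0.1, -0.2]
grip_width: 0.0514
```

```bash
python3 snap.py 8 top scene wrist; python3 - <<'E'
from h import *
w=load("wrist8")
P=np.array([depth(w,u,v) for u in range(180,480,5) for v in range(60,150,5)])
P=P[(P[:,2]>.12)&(P[:,2]<.165)];A=np.c_[P[:,:2],np.ones(len(P))]
for k in range(4):
    c=np.linalg.lstsq(A,P[:,2],rcond=None)[0]; m=abs(A@c-P[:,2])<.003; A,P=A[m],P[m]
print(len(P),"tilt",np.arctan(np.hypot(c[0],c[1])))
for p in [(.4488,.0065,.124),(.4610,-.0515,.124),(.4333,.0795,.117)]:
    u,v=proj(w,p); print(u,v,np.median([depth(w,u+a,v+b)[2] for a in range(-4,5) for b in range(-4,5)]))
E
```

```text
{'time_s': 10.75, 'tool_pos': array([ 0.4379, -0.0254,  0.4035]), 'tool_rot': array([ 0.    ,  0.7772, -0.6293, -0.    ]), 'ft_force': array([-0.049 , -0.3292,  0.1144]), 'wrist_torque': array([-0.1392, -0.0146,  0.0122]), 'grip_width': 0.05146148004943676, 'joint_pos': array([ 0.3149,  0.0627, -0.4223, -0.    , -1.0859,  1.4654])}
1076 tilt 0.19794613465394154
278.992846552237 222.17963792504835 0.12418851031807099
364.4793673166668 222.44534965450273 0.1243119797638435
174.99418102343546 219.67216394808543 0.11723304681442309
```

View pics/wrist8.png

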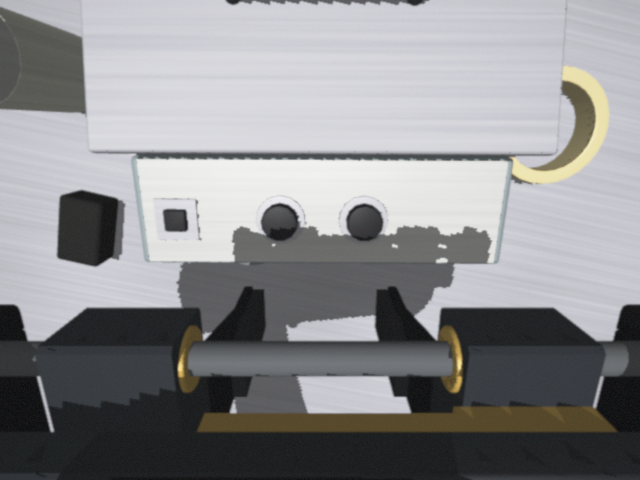

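View pics/top8.png

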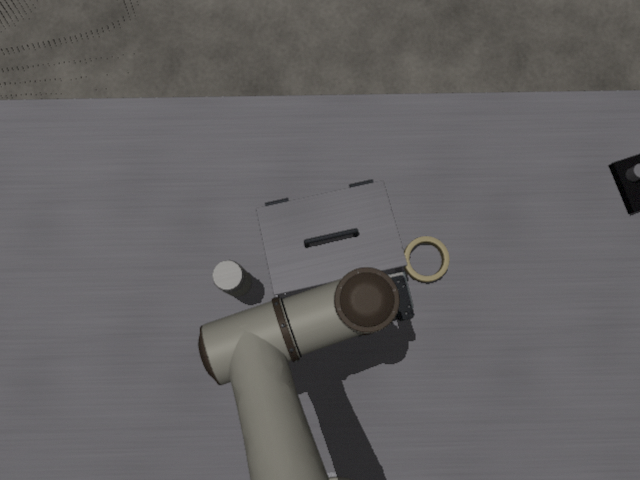

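The caps read 0.124 m and the key 0.117 m, so all three are up. The lid is still open, and the can at (228,275) and the tape at (426,260) haven't moved. The arm is clear, so I'll hand in.

```bash
python3 -c "
from station import manip
print(manip.hand_in())"
```

```text
the job is handed in; nothing more can be done
None
```

The cleaner is open and the job is handed in; no verdict is reported. I pressed both round caps down together with the two fingertips, at about 21 N in total. I held them from about 3.7 s to 9.3 s while the lid rose by itself, then backed straight up and clear.

**Last checks:**
- **Lid:** the tilt fitted from the depth image was 0.200 rad, steady over 1.4 s before I let go, and 0.198 rad afterwards.
- **Caps and key:** the cap tops were back at 124 mm and the power key at 117 mm, so all three are up.
- **Things around the cleaner:** the can and tape sit at the same pixels as at the start in the top view. The arm hid the block there; in the wrist view it looked upright and undisturbed, but I did not measure its position again.
- **Contact:** the wrist force was about zero and the arm was about 95 mm above the caps.

**Disagreements:** the cameras differed by up to 3 mm on where the caps were, so I set the position mainly from the wrist camera. While pressing, the wrist moment hinted at an uneven load between the two caps. The depth image showed both fully down and the lid rose normally.

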